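Spin the bench carousel until the padlock faces the pointer

ROBOT

A 6-joint arm with a two-finger parallel gripper is mounted at the origin on a cart in front of the work surface, level with it; the furniture and walls round the work are solid. World frame = base frame: x ahead of the robot, y to its left, z up, the work surface at z = 0. Lengths are in m, angles in rad, forces in N, time in s.
With the tool pointing down it reaches from about 0.275 to 0.875 m from the base axis. Payload 12.5 kg.
Tool frame: the origin (TCP) lies on the centre line of the jaws, within the pads' length; the fingertips stand 14 mm ahead of it and the grasp point (between the pads) lies 5 mm behind it (manip.nose_length is the distance from the TCP to the fingertips, in m); z points along the fingers, y is the line along which they close (so a half turn about z gives the same grasp; the last joint's range is limited). The gripper opens to 85 mm and grips with 20 to 120 N. Pads are 22 mm wide; open, the fingers measure 114 mm over their backs; the gripper's body (76 mm by 85 mm) begins 54 mm behind the grasp point. The pads swing forward as they close: fully open they stand 13 mm farther back than shut.
Start: joints at [-1.412, 0.351, 1.652, -0, 1.139, -0.085], TCP at [0.133, -0.534, 0.216] pointing down, gripper open.
Joint ranges: [-2.75, 2.75], [-0.79, 2.1], [0.01, 2.65], [-1.57, 4.71], [0.07, 3.14], [-2.87, 2.87]. Speed limits (rad/s): [2.22, 2.22, 2.79, 3.14, 3.14, 3.14].

INTERFACE

Orientations are given as a unit quaternion [w, x, y, z].
In Python, from workcell import telemetry, eyes, workorder, manip gives the robot as it stands. The module is installed in compiled form; this text tells all that it offers.
- The arm moves only by the tool arm_command, never from a script. Its argument "increments" is a list of rows, each an object of numbers: "ax", "ay", "az": the turn, a rotation vector about the world's x, y, z in degrees; "x", "y", "z": the shift along the world's x, y, z in cm; "hand": the opening, from 0 (shut) to 1 (fully open). In form: [{"ax": .., "ay": .., "az": .., "x": .., "y": .., "z": .., "hand": ..}, ...]. A call has 1 to 20 rows; each row shifts and turns the commanded pose from where the row before left it; what a row does not reach is not made up. A row lasts 1/10 s, in which the tool goes at most 50 mm and 8.59 degrees, less where a joint would pass 70% of its speed; a pose out of reach is approached as far as the arm can. A call is refused whole if a number of a shift passes 5 or a number of a turn 8.59, either way. A call with a gripper value outside its range is refused whole. The fingers move at their own pace and stop on an object; "newtons" is the grip in N (left out, the last holds). Time passes only in rows, so rows that do not move let the fingers close. It gives the time, the measured TCP pose, the force, the opening and the grip force at its end, in the units of the state.
- telemetry.state(): the state, without advancing time (a new reading comes with each control period).
- eyes.camera(name): name is "scene" or "top" or "wrist"; returns (picture, depth): 480x640x3 uint8, red, green, blue; 480x640 float32, m along the optical axis (not along the pixel's ray), 0 where there is no reading.
- eyes.calibration(name): a dict with "fx", "fy", "cx", "cy" (pixels), "view" (4x4, takes a point from world to camera coordinates). Camera axes: x right, y down, z forward; pixel columns grow to the right and rows downward; lengths in m; the calibration is good to about 2 mm. A picture is of the moment at which its call begins: read the wrist's pose just before it. calibration takes no time and is no camera call; for the wrist camera it gives the pose at the moment of the call.
- workorder.close_job(): hands the job in; it is judged then, once.
The state is a dict: "time": time; "joints": joint angles; "dq": joint speeds; "effort": joint torques, N m; "position": TCP position; "ee_rot": TCP orientation; "ft_force": force on the tool from outside, world axes, zero at the start; "ft_torque": the same for the moment, N m; "width": opening from 0.0 (shut) to 1.0 (fully open); "grip_force": force on a finger pad.
Only numpy, scipy, OpenCV 4.12 (cv2) and the standard library are available. Lean on these libraries where they do the work, as an engineer would, in place of code of your own. Each camera call takes 0.05 s, during which the arm holds its last target. There are 200 camera calls.

TASK

Turn the rotating tray on the bench by gently pushing the small black posts on its rim with the fingertips, until the brass padlock is at the front, centred in line with the red pointer of the base, and leave it standing still there. Do not touch or lift the padlock, the two car keys or the loupe riding in the tray, and leave everything else on the bench where it is.

Things in the scene. Friction and masses are not known exactly. Their poses are not given: they have to be found in the camera images.
- carousel_base: Fixed black round base under the tray, radius 105 mm. Origin: on the turning axis, at bench level; z up. A tongue 46 mm wide with the red pointer sticks out to its front, its own -x direction, ending 180 mm from the axis. Placed and turned differently each time. A tall key machine stands on the right, 60 mm or more from the tray: keep the gripper clear of it.
- pointer (a point): Tip of the red arrow on the base's tongue, 142 mm in front of the axis, 18 mm above the bench (lower than the tray's top); the arrow points at the axis.
- carousel: Grey tray, radius 140 mm, turns both ways without end. Origin: on the axis, 13 mm above the bench; z up, x and y turn with it. Deck 26 mm above the bench. Walls 20 mm high along x and y part four bays; 6 mm lip at radius 115, hub 30 mm high. Dry bearing: 1 to 2 N on a post turns it; it stops within a few degrees.
- post (a point): Top centre of the post on the tray's +x axis, 127 mm from the axis, 66 mm above the bench; turns with the tray. Eight black posts, 12 to 14 mm thick and 40 mm high above the deck, stand so, one every 45 degrees round the rim outside the lip.
- padlock: Brass padlock with steel shackle, 18 x 45 x 70 mm, standing loose in one of the four bays, about 70 mm from the axis and at any yaw. Origin: centre of its underside; z up.
- car_key_1: Car key with black plastic head, 30 x 65 x 7 mm, lying flat and loose in another bay. Origin: centre of its underside; z up.
- car_key_2: Car key with red plastic head, 30 x 65 x 7 mm, lying flat and loose in another bay. Origin: centre of its underside; z up.
- loupe: Black watchmaker's loupe, 33 mm across, 30 mm high, standing loose in another bay. Origin: centre of its underside; z up.
- pin_tin: Round tin with a teal lid, 70 mm across, 24 mm high, on the bench farther to the right, near the front edge. Origin: centre of its underside.
- tape_roll: Black roll of tape lying flat, 91 mm across, 19 mm high, on the bench to the right of the carousel, near the front edge. Origin: centre of its underside.

How it is judged:
At the end, for the whole second after the job is handed in: The padlock's centre is within 10 mm sideways of the pointer's line, on the pointer's side, 45 to 95 mm from the axis; the tray stands still (under 0.05 rad/s); padlock, both car keys and loupe rest upright or flat as they were (within 0.2 rad) on the deck, within 105 mm of the axis (y of padlock in the frame of carousel_base between -0.01 and 0.01 m and x of padlock in the frame of carousel_base between -0.095 and -0.045 m and angular speed of carousel below 0.05 rad/s and horizontal distance between each of padlock, car_key_1, car_key_2, loupe and carousel below 0.105 m and z of padlock in the frame of carousel between 0.006 and 0.02 m and angle between each of padlock, car_key_1, car_key_2, loupe's own z axis and vertical below 0.2 rad and z of car_key_1 in the frame of carousel between 0.006 and 0.02 m and z of car_key_2 in the frame of carousel between 0.006 and 0.02 m and z of loupe in the frame of carousel between 0.006 and 0.02 m); the robot touches nothing.
It fails at once if the robot touches the padlock, a car key or the loupe (contact force between any of the arm, the fingers and padlock above 0.3 N or contact force between any of the arm, the fingers and car_key_1 above 0.3 N or contact force between any of the arm, the fingers and car_key_2 above 0.3 N or contact force between any of the arm, the fingers and loupe above 0.3 N).
It fails at once if something is lifted off the tray or tips over (z of any of padlock, car_key_1, car_key_2, loupe in the frame of carousel above 0.025 m or angle between any of padlock, car_key_1, car_key_2, loupe's own z axis and vertical above 0.5 rad).
It fails at once if the tray is pushed roughly (over 25 N, or spun faster than 2.5 rad/s) (contact force between any of the fingers, the arm and carousel above 25 N or angular speed of carousel above 2.5 rad/s).
It fails at once if the tin or the tape roll is moved by over 20 mm (distance of any of pin_tin, tape_roll from where it was at the start of the episode above 0.02 m).
It also fails if it takes over 59 s, if anything falls off the work surface, if the arm or the gripper's body presses on something with over 40 N, if the wrist force passes 120 N, or if a joint passes its speed limit or range.

## Working session

There is one attempt and no reset: what is moved stays moved. The work goes in short steps, Python scripts to look and compute and a tool call to move; the robot and the scene stay as the last step left them, time stands still between calls to the robot, and variables do not carry over. Pictures are saved under pics/ and viewed, at most 10 in all, crops included, and the job is handed in when it is done.

Besides the shell and the picture viewer there is one more tool, called after "Emit:" as name(argument=value, ...), one argument or row to a line, values as JSON. arm_command: Moves the arm, as the interface text tells. Its arguments: {"type":"object","properties":{"increments":{"type":"array","items":{"type":"object","properties":{"ax":{"type":"number"},"ay":{"type":"number"},"az":{"type":"number"},"x":{"type":"number"},"y":{"type":"number"},"z":{"type":"number"},"hand":{"type":"number"}}}},"newtons":{"type":"number"}},"required":["increments"]}

```bash
mkdir -p pics; cat > h.py <<'E'
import numpy as np, cv2
from workcell import telemetry, eyes, workorder, manip
def ray(c,u,v,z):
    V=np.linalg.inv(c["view"]); o=V[:3,3]
    d=V[:3,:3]@np.array([(u-c["cx"])/c["fx"],(v-c["cy"])/c["fy"],1.])
    return o+d*(z-o[2])/d[2]
def cloud(c,D):
    v,u=np.mgrid[:480,:640]
    P=np.stack([(u-c["cx"])/c["fx"]*D,(v-c["cy"])/c["fy"]*D,D,np.ones_like(D)],-1)
    return (P@np.linalg.inv(c["view"]).T)[...,:3]
def proj(c,p):
    q=c["view"]@np.append(p,1); return c["fx"]*q[0]/q[2]+c["cx"],c["fy"]*q[1]/q[2]+c["cy"]
E
python3 - <<'E'
from h import *
for n in("top","scene"):
    I,D=eyes.camera(n);c=eyes.calibration(n)
    cv2.imwrite(f"pics/{n}0.png",I[...,::-1]);np.savez(f"{n}0.npz",I=I,D=D,**c)
    print(n,np.linalg.inv(c["view"])[:3].round(3).tolist(),c["fx"],(D>0).mean())
print(telemetry.state()["time"],manip.nose_length)
E
```

```text
top [[-0.002, -0.987, 0.163, 0.324], [-1.0, 0.001, -0.004, 0.121], [0.004, -0.163, -0.987, 1.292]] 541.3311933619883 0.9960384114583334
scene [[-0.454, -0.601, 0.658, -0.16], [-0.891, 0.297, -0.343, 0.47], [0.011, -0.742, -0.67, 0.777]] 557.3998413129632 0.996123046875
0.1 0.014
```

View pics/top0.png

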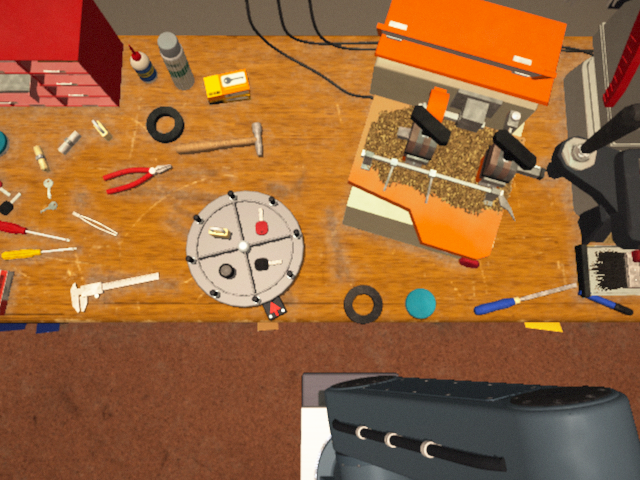

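View pics/scene0.png

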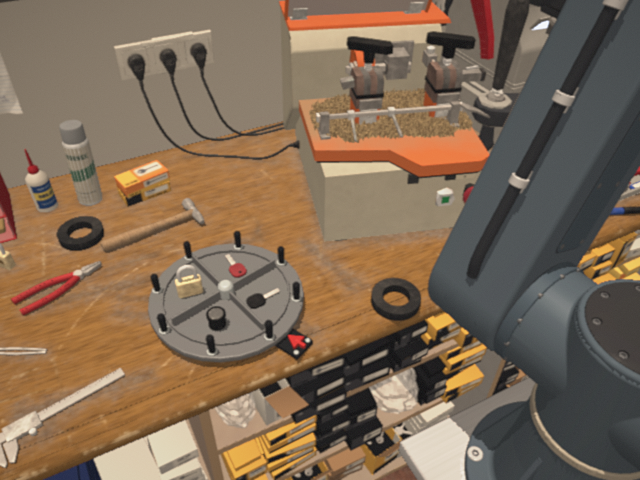

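The top view shows the tray centred near (245,248). The padlock is at (219,233), the red key at (262,225), the black key at (267,264), the loupe at (227,271) and the pointer at about (275,308). The scene view confirms this, with the padlock standing near (188,283).

```bash
cat >> h.py <<'E'
def measure(n,I,D,c,axis=None):
    """axis, pointer angle, post tops, padlock centre from one view's cloud"""
    W=cloud(c,D); hsv=cv2.cvtColor(I,cv2.COLOR_RGB2HSV).astype(int); H,S,V=hsv[...,0],hsv[...,1],hsv[...,2]
    out={}
    a=np.array(axis if axis is not None else ray(c,*AX0[n],0.03)[:2])
    r=np.hypot(W[...,0]-a[0],W[...,1]-a[1])
    near=(r<.19)&(D>0)
    if axis is None:
        disc=near&(W[...,2]>.015)&(W[...,2]<.040)&(r<.16)&(S<60)
        k,_=cv2.findContours(disc.astype(np.uint8),0,1); k=max(k,key=cv2.contourArea)
        pts=np.array([ray(c,*p[0],0.026)[:2] for p in cv2.convexHull(k)]).astype(np.float32)
        q=np.c_[2*pts,np.ones(len(pts))]; s=np.linalg.lstsq(q,(pts**2).sum(1),rcond=None)[0]
        out["fit"]=(s[:2],np.sqrt(s[2]+s[:2]@s[:2]))
        hub=(r<.02)&(W[...,2]>.03)&(W[...,2]<.07); out["hub"]=np.r_[np.median(W[hub],0),hub.sum()]
    red=near&((H<8)|(H>172))&(S>150)&(V>120)&(r>.12); out["redpts"]=np.c_[W[red][:,:2]-a,W[red][:,2]]
    post=near&(W[...,2]>.055)&(W[...,2]<.08)&(r>.105)&(r<.15)&(V<90)
    m,l,_,ce=cv2.connectedComponentsWithStats(post.astype(np.uint8))
    out["posts"]=[np.r_[ray(c,*ce[i],.064)[:2],(l==i).sum()] for i in range(1,m) if (l==i).sum()>3]
    lock=near&(r<.112)&(H>14)&(H<36)&(S>60)&(V>70)&(W[...,2]>.03); out["lock"]=W[lock]
    return out
AX0={"top":(245,248),"scene":(226,290)}
E
python3 - <<'E'
from h import *
np.set_printoptions(precision=4,suppress=True)
for n in("top","scene"):
    d=np.load(f"{n}0.npz");c={k:d[k] for k in("fx","fy","cx","cy","view")}
    o=measure(n,d["I"],d["D"],c)
    print(n,"fit",o["fit"],"hub",o["hub"]);ax=o["fit"][0]
    o=measure(n,d["I"],d["D"],c,ax)
    R=o["redpts"];print("red",len(R),R.mean(0),"ang",np.degrees(np.arctan2(*R.mean(0)[1::-1])),"r",np.percentile(np.hypot(R[:,0],R[:,1]),[0,5,95,100]))
    for p in o["posts"]: v=p[:2]-ax;print("post",p,np.hypot(*v),np.degrees(np.arctan2(v[1],v[0])))
    L=o["lock"];print("lock",len(L),L.mean(0),L.min(0),L.max(0))
    v=L.mean(0)[:2]-ax;print(np.hypot(*v),np.degrees(np.arctan2(v[1],v[0])),cv2.minAreaRect((L[:,:2]).astype(np.float32)))
E
```

```text
top fit (array([0.5179, 0.2939]), np.float64(0.13713458161636422)) hub [  0.5172   0.2911   0.0524 157.    ]
red 98 [-0.1425 -0.071   0.0167] ang -153.5236684245362 r [0.1429 0.1456 0.1732 0.1767]
post [ 0.6406  0.3243 21.    ] 0.1263894912781282 13.887867358622305
post [ 0.6265  0.2283 22.    ] 0.1268701270915276 -31.13752897656557
post [ 0.5834  0.4014 25.    ] 0.12587748352382963 58.65638993980217
post [ 0.5483  0.1704 21.    ] 0.12718113513368237 -76.21413275874383
post [ 0.4873  0.4163 25.    ] 0.12614698077775582 104.06036083075429
post [ 0.4533  0.1851 19.    ] 0.12663202218089328 -120.72393131103908
post [ 0.4098  0.3584 24.    ] 0.1258980519223954 149.1865394889719
post [ 0.3953  0.2625 22.    ] 0.1266431259021605 -165.63712065730044
lock 227 [0.5195 0.3381 0.0561] [0.4498 0.235  0.03  ] [0.6102 0.3757 0.0916]
0.044163657238816934 87.92464890732637 ((0.5268039107322693, 0.29710203409194946), (0.13117775321006775, 0.13486890494823456), 18.20271110534668)
scene fit (array([0.5145, 0.295 ]), np.float64(0.13981610580010925)) hub [  0.5152   0.2943   0.0512 230.    ]
red 165 [-0.
[... 158 characters left out ...]
68  0.3255 40.    ] 0.1260601045622912 14.016829112448082
post [ 0.545   0.1727 39.    ] 0.12601706031989413 -75.99596377356491
post [ 0.5787  0.4031 53.    ] 0.12574927139454117 59.27259525950084
post [ 0.4496  0.1865 52.    ] 0.1264405324399511 -120.88182862260413
post [ 0.4835  0.4172 62.    ] 0.1260889341796074 104.21808898381403
post [ 0.3922  0.2645 62.    ] 0.12604873367700775 -165.99367458130513
post [ 0.4065  0.3599 58.    ] 0.1259286771596083 149.00867065018107
lock 453 [0.5462 0.3522 0.0512] [0.5394 0.3288 0.03  ] [0.5609 0.374  0.0711]
0.06542191199046675 60.987268773949545 ((0.5506226420402527, 0.3514307737350464), (0.044645436108112335, 0.020830173045396805), 86.02896881103516)
```

```bash
python3 - <<'E'
from h import *
from scipy.spatial.transform import Rotation as R
np.set_printoptions(precision=4,suppress=True)
s=telemetry.state();w,x,y,z=s["ee_rot"];M=R.from_quat([x,y,z,w]).as_matrix();print(M,s["position"],s["width"])
print("y yaw",np.degrees(np.arctan2(M[1,1],M[0,1])))
ax=np.array([.516,.294])
for n in("top","scene"):
    d=np.load(f"{n}0.npz");c={k:d[k] for k in("fx","fy","cx","cy","view")}
    W=cloud(c,d["D"]);b=np.degrees(np.arctan2(W[...,1]-ax[1],W[...,0]-ax[0]));r=np.hypot(W[...,0]-ax[0],W[...,1]-ax[1])
    m=(r<.112)&(r>.03)&(abs(b-59)<40)&(W[...,2]>.055)&(W[...,2]<.11)
    P=W[m];print(n,len(P),cv2.minAreaRect(P[:,:2].astype(np.float32)),P[:,2].max());q=(P[:,:2].max(0)+P[:,:2].min(0))/2-ax
    print(np.degrees(np.arctan2(q[1],q[0])),np.hypot(*q),r[m].max())
    k=(W[...,2]>.08)&(W[...,1]<.25)&(W[...,1]>-.4)&(W[...,0]>.3)&(W[...,0]<.75)&(d["D"]>0)
    if n=="top":
        K=W[k];print("machine y max",K[:,1].max(),"x min by y",[(y0,K[(abs(K[:,1]-y0)<.02),0].min() if (abs(K[:,1]-y0)<.02).any() else None) for y0 in(-.35,-.2,-.1,0,.05,.1)])
E
```

```text
[[ 0.9704  0.2414 -0.0002]
 [ 0.2414 -0.9704  0.0011]
 [ 0.0001 -0.0011 -1.    ]] [ 0.1328 -0.5334  0.2159] 1.0034055663389496
y yaw -76.02868805733642
top 155 ((0.5520355701446533, 0.35065987706184387), (0.04555707052350044, 0.01892803981900215), 83.5676040649414) 0.0997479120182132
57.78577851153069 0.0666955018515246 0.08979525196094755
machine y max 0.06112423943906547 x min by y [(-0.35, None), (-0.2, np.float64(0.4618126442304298)), (-0.1, np.float64(0.49567243728665156)), (0, np.float64(0.5582434166562078)), (0.05, np.float64(0.572857291055964)), (0.1, None)]
scene 354 ((0.5507619380950928, 0.35128769278526306), (0.04444354400038719, 0.02051296830177307), 86.35914611816406) 0.09658543161495581
59.07673452593488 0.06662150976467862 0.08800328934342834
```

Emit:
arm_command(
  increments=[
    {"x":2.2,"y":4,"az":2.5,"hand":0.4},
    {"x":2.2,"y":4,"az":2.5,"hand":0.4},
    {"x":2.2,"y":4,"az":2.5,"hand":0.4},
    {"x":2.2,"y":4,"az":2.5,"hand":0.4},
    {"x":2.2,"y":4,"az":2.5,"hand":0.4},
    {"x":2.2,"y":4,"az":2.5,"hand":0.4},
    {"x":2.2,"y":4,"az":2.5,"hand":0.4},
    {"x":2.2,"y":4,"az":2.5,"hand":0.4},
    {"x":0.3,"y":4,"az":2.5,"hand":0.4},
    {"x":0.3,"y":4,"az":2.5,"hand":0.4},
    {"x":0.3,"y":4,"az":2.5,"hand":0.4},
    {"x":0.3,"y":4,"az":2.5,"hand":0.4},
    {"x":0.3,"y":4,"az":2.5,"hand":0.4},
    {"x":0.3,"y":4,"az":2.5,"hand":0.4},
    {"x":0.3,"y":4,"az":2.5,"hand":0.4},
    {"x":0.3,"y":4,"az":2.5,"hand":0.4},
    {"x":0.3,"y":4,"az":2.5,"hand":0.4},
    {"x":0.3,"y":4,"az":2.5,"hand":0.4},
  ],
)

```text
invalid input
```

Emit:
arm_command(
  increments=[
    {"x":3.5,"y":3.1},
    {"x":3.5,"y":3.1},
    {"x":3.5,"y":3.1},
    {"x":3.5,"y":3.1},
    {"x":3.5,"y":3.1},
    {"x":3.5,"y":3.1},
    {},
    {},
  ],
)

```text
invalid input
```

Emit:
arm_command(
  increments=[
    {"ax":0,"ay":0,"az":2.5,"x":2.2,"y":4,"z":0,"hand":0.4},
  ],
)

```text
time: 0.2
position: [0.1537, -0.4956, 0.2158]
ee_rot: [0.0, 0.99, 0.142, -0.0]
ft_force: [0.7, 0.1, -0.2]
width: 0.853
grip_force: 0.0
```

Emit:
arm_command(
  increments=[
    {"ax":0,"ay":0,"az":2.5,"x":2.2,"y":4,"z":0,"hand":0.4},
    {"ax":0,"ay":0,"az":2.5,"x":2.2,"y":4,"z":0,"hand":0.4},
    {"ax":0,"ay":0,"az":2.5,"x":2.2,"y":4,"z":0,"hand":0.4},
    {"ax":0,"ay":0,"az":2.5,"x":2.2,"y":4,"z":0,"hand":0.4},
    {"ax":0,"ay":0,"az":2.5,"x":2.2,"y":4,"z":0,"hand":0.4},
    {"ax":0,"ay":0,"az":2.5,"x":2.2,"y":4,"z":0,"hand":0.4},
    {"ax":0,"ay":0,"az":2.5,"x":2.2,"y":4,"z":0,"hand":0.4},
    {"ax":0,"ay":0,"az":2.5,"x":0.3,"y":4,"z":0,"hand":0.4},
    {"ax":0,"ay":0,"az":2.5,"x":0.3,"y":4,"z":0,"hand":0.4},
    {"ax":0,"ay":0,"az":2.5,"x":0.3,"y":4,"z":0,"hand":0.4},
    {"ax":0,"ay":0,"az":2.5,"x":0.3,"y":4,"z":0,"hand":0.4},
    {"ax":0,"ay":0,"az":2.5,"x":0.3,"y":4,"z":0,"hand":0.4},
    {"ax":0,"ay":0,"az":2.5,"x":0.3,"y":4,"z":0,"hand":0.4},
    {"ax":0,"ay":0,"az":2.5,"x":0.3,"y":4,"z":0,"hand":0.4},
    {"ax":0,"ay":0,"az":2.5,"x":0.3,"y":4,"z":0,"hand":0.4},
    {"ax":0,"ay":0,"az":2.5,"x":0.3,"y":4,"z":0,"hand":0.4},
    {"ax":0,"ay":0,"az":2.5,"x":0.3,"y":4,"z":0,"hand":0.4},
  ],
)

```text
time: 1.9
position: [0.3384, 0.1881, 0.2164]
ee_rot: [0.0, 0.87, 0.493, 0.0]
ft_force: [-0.1, -1.3, -0.1]
width: 0.398
grip_force: 0.0
```

Emit:
arm_command(
  increments=[
    {"ax":0,"ay":0,"az":0,"x":3.5,"y":3.1,"z":0,"hand":0.4},
    {"ax":0,"ay":0,"az":0,"x":3.5,"y":3.1,"z":0,"hand":0.4},
    {"ax":0,"ay":0,"az":0,"x":3.5,"y":3.1,"z":0,"hand":0.4},
    {"ax":0,"ay":0,"az":0,"x":3.5,"y":3.1,"z":0,"hand":0.4},
    {"ax":0,"ay":0,"az":0,"x":3.5,"y":3.1,"z":0,"hand":0.4},
    {"ax":0,"ay":0,"az":0,"x":3.5,"y":3.1,"z":0,"hand":0.4},
    {"ax":0,"ay":0,"az":0,"x":0,"y":0,"z":0,"hand":0.4},
    {"ax":0,"ay":0,"az":0,"x":0,"y":0,"z":0,"hand":0.4},
  ],
)

```text
time: 2.7
position: [0.5485, 0.3723, 0.215]
ee_rot: [0.0, 0.87, 0.492, -0.001]
ft_force: [-0.9, 0.5, 0.1]
width: 0.401
grip_force: 0.0
```

Emit:
arm_command(
  increments=[
    {"ax":0,"ay":0,"az":0,"x":3.5,"y":3.3,"z":0,"hand":0.4},
    {"ax":0,"ay":0,"az":0,"x":0,"y":0,"z":-4,"hand":0.4},
    {"ax":0,"ay":0,"az":0,"x":0,"y":0,"z":-4,"hand":0.4},
    {"ax":0,"ay":0,"az":0,"x":0,"y":0,"z":-2,"hand":0.4},
    {"ax":0,"ay":0,"az":0,"x":0,"y":0,"z":0,"hand":0.4},
  ],
)

```text
time: 3.2
position: [0.5816, 0.4036, 0.1135]
ee_rot: [0.0, 0.871, 0.492, -0.003]
ft_force: [0.4, 0.4, -0.6]
width: 0.397
grip_force: 0.0
```

```bash
python3 - <<'E'
from h import *
s=telemetry.state();I,D=eyes.camera("wrist");c=eyes.calibration("wrist")
cv2.imwrite("pics/w1.png",I[...,::-1]);p=s["position"]
print(p,[proj(c,[p[0],p[1],z]) for z in(.066,.1)], np.linalg.inv(c["view"])[:3,3])
E
```

```text
[0.5816436  0.40362041 0.11345421] [(np.float64(316.95843394703724), np.float64(255.750036588524)), (np.float64(316.4015116251865), np.float64(278.06566010255887))] [0.61892009 0.46219505 0.27333896]
```

View pics/w1.png

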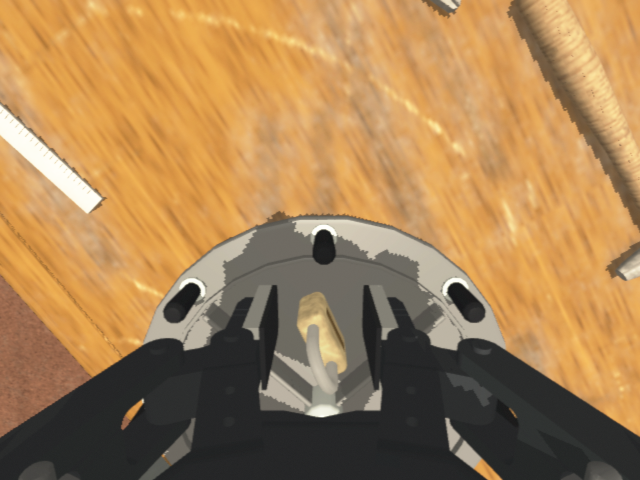

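The post top at (323,255) is centred between the fingers at about (270,287) and (370,287), and the padlock is well inside. I'll straddle the post and sweep it round the arc.

```bash
cat > arc.py <<'E'
import sys,numpy as np
def rows(t0,steps,r=13.0):
    t=np.radians(t0+np.r_[0,np.cumsum(steps)]); P=np.round(r*np.c_[np.cos(t),np.sin(t)],2); d=np.diff(P,axis=0)
    return ", ".join('{"ax":0,"ay":0,"az":%g,"x":%.2f,"y":%.2f,"z":0,"hand":0.4}'%(s,*v) for s,v in zip(steps,d))
if __name__=="__main__":
    t=58.7
    for st in([.5,1,1.5,2]+[2.5]*16,[2.5]*20,[2.5]*16+[2,2,1.5,1]): print(t,"[",rows(t,st),"]\n");t+=sum(st)
    print(t)
E
python3 arc.py
```

```text
58.7 [ {"ax":0,"ay":0,"az":0.5,"x":-0.09,"y":0.06,"z":0,"hand":0.4}, {"ax":0,"ay":0,"az":1,"x":-0.20,"y":0.11,"z":0,"hand":0.4}, {"ax":0,"ay":0,"az":1.5,"x":-0.30,"y":0.17,"z":0,"hand":0.4}, {"ax":0,"ay":0,"az":2,"x":-0.40,"y":0.20,"z":0,"hand":0.4}, {"ax":0,"ay":0,"az":2.5,"x":-0.51,"y":0.24,"z":0,"hand":0.4}, {"ax":0,"ay":0,"az":2.5,"x":-0.53,"y":0.22,"z":0,"hand":0.4}, {"ax":0,"ay":0,"az":2.5,"x":-0.53,"y":0.20,"z":0,"hand":0.4}, {"ax":0,"ay":0,"az":2.5,"x":-0.54,"y":0.17,"z":0,"hand":0.4}, {"ax":0,"ay":0,"az":2.5,"x":-0.55,"y":0.14,"z":0,"hand":0.4}, {"ax":0,"ay":0,"az":2.5,"x":-0.55,"y":0.13,"z":0,"hand":0.4}, {"ax":0,"ay":0,"az":2.5,"x":-0.56,"y":0.10,"z":0,"hand":0.4}, {"ax":0,"ay":0,"az":2.5,"x":-0.56,"y":0.07,"z":0,"hand":0.4}, {"ax":0,"ay":0,"az":2.5,"x":-0.57,"y":0.05,"z":0,"hand":0.4}, {"ax":0,"ay":0,"az":2.5,"x":-0.57,"y":0.03,"z":0,"hand":0.4}, {"ax":0,"ay":0,"az":2.5,"x":-0.56,"y":0.00,"z":0,"hand":0.4}, {"ax":0,"ay":0,"az":2.5,"x":-0.57,"y":-0.03,"z":0,"hand":0.4}, {"ax":0,"ay":0,"az":2.5,"x":-0.56,"y":-0.05,"z":0,"hand":0.4}, {"ax":0,"ay":0,"az":2.5,"x":-0.57,"y":-0.
[... 1979 characters left out ...]
:0,"hand":0.4}, {"ax":0,"ay":0,"az":2.5,"x":-0.03,"y":-0.57,"z":0,"hand":0.4}, {"ax":0,"ay":0,"az":2.5,"x":0.00,"y":-0.56,"z":0,"hand":0.4}, {"ax":0,"ay":0,"az":2.5,"x":0.03,"y":-0.57,"z":0,"hand":0.4}, {"ax":0,"ay":0,"az":2.5,"x":0.05,"y":-0.56,"z":0,"hand":0.4}, {"ax":0,"ay":0,"az":2.5,"x":0.07,"y":-0.57,"z":0,"hand":0.4}, {"ax":0,"ay":0,"az":2.5,"x":0.10,"y":-0.56,"z":0,"hand":0.4}, {"ax":0,"ay":0,"az":2.5,"x":0.12,"y":-0.55,"z":0,"hand":0.4}, {"ax":0,"ay":0,"az":2,"x":0.12,"y":-0.44,"z":0,"hand":0.4}, {"ax":0,"ay":0,"az":2,"x":0.13,"y":-0.43,"z":0,"hand":0.4}, {"ax":0,"ay":0,"az":1.5,"x":0.10,"y":-0.33,"z":0,"hand":0.4}, {"ax":0,"ay":0,"az":1,"x":0.08,"y":-0.21,"z":0,"hand":0.4} ]

200.2
```

Emit:
arm_command(
  increments=[
    {"ax":0,"ay":0,"az":0,"x":0,"y":0,"z":-3,"hand":0.4},
    {"ax":0,"ay":0,"az":0,"x":0,"y":0,"z":-2.8,"hand":0.4},
    {"ax":0,"ay":0,"az":0,"x":0,"y":0,"z":0,"hand":0.4},
  ],
)

```text
time: 3.55
position: [0.5825, 0.4043, 0.0571]
ee_rot: [0.0, 0.871, 0.492, -0.002]
ft_force: [-0.8, -0.2, 0.0]
width: 0.398
grip_force: 0.0
```

Emit:
arm_command(
  increments=[
    {"ax":0,"ay":0,"az":1,"x":-0.2,"y":0.11,"z":0,"hand":0.4},
    {"ax":0,"ay":0,"az":1,"x":-0.2,"y":0.11,"z":0,"hand":0.4},
    {"ax":0,"ay":0,"az":1,"x":-0.2,"y":0.11,"z":0,"hand":0.4},
    {"ax":0,"ay":0,"az":1,"x":-0.2,"y":0.11,"z":0,"hand":0.4},
    {"ax":0,"ay":0,"az":1,"x":-0.2,"y":0.1,"z":0,"hand":0.4},
    {"ax":0,"ay":0,"az":1,"x":-0.2,"y":0.1,"z":0,"hand":0.4},
    {"ax":0,"ay":0,"az":1.5,"x":-0.31,"y":0.14,"z":0,"hand":0.4},
    {"ax":0,"ay":0,"az":2.5,"x":-0.53,"y":0.22,"z":0,"hand":0.4},
    {"ax":0,"ay":0,"az":2.5,"x":-0.53,"y":0.2,"z":0,"hand":0.4},
    {"ax":0,"ay":0,"az":2.5,"x":-0.54,"y":0.17,"z":0,"hand":0.4},
    {"ax":0,"ay":0,"az":2.5,"x":-0.55,"y":0.14,"z":0,"hand":0.4},
    {"ax":0,"ay":0,"az":2.5,"x":-0.55,"y":0.13,"z":0,"hand":0.4},
    {"ax":0,"ay":0,"az":2.5,"x":-0.56,"y":0.1,"z":0,"hand":0.4},
    {"ax":0,"ay":0,"az":2.5,"x":-0.56,"y":0.07,"z":0,"hand":0.4},
    {"ax":0,"ay":0,"az":2.5,"x":-0.57,"y":0.05,"z":0,"hand":0.4},
    {"ax":0,"ay":0,"az":2.5,"x":-0.57,"y":0.03,"z":0,"hand":0.4},
  ],
)

```text
time: 5.15
position: [0.5187, 0.4243, 0.0584]
ee_rot: [-0.0, 0.712, 0.702, -0.0]
ft_force: [0.2, 0.1, 0.7]
width: 0.402
grip_force: 0.0
```

```bash
cat >> h.py <<'E'
def check(tag):
    st=telemetry.state();p=st["position"];ax=np.array([.516,.294])
    print("tool",p,np.degrees(np.arctan2(p[1]-ax[1],p[0]-ax[0])),st["ft_force"],st["time"])
    for n in("top","scene"):
        I,D=eyes.camera(n);c=eyes.calibration(n);cv2.imwrite(f"pics/{n}{tag}.png",I[...,::-1])
        o=measure(n,I,D,c,ax)
        print(n,[round(float(np.degrees(np.arctan2(q[1]-ax[1],q[0]-ax[0]))),1) for q in o["posts"] if q[2]>10])
        L=o["lock"];L=L[L[:,2]>.045]
        if len(L): print("lock",len(L),np.round(cv2.minAreaRect(L[:,:2].astype(np.float32))[0],4),np.round(np.median(L,0),4))
E
python3 -c "
from h import *
check('1')"
```

```text
tool [0.5186629  0.42429801 0.05836859] 88.82920739400625 [0.23587866 0.08595973 0.65304789] 5.15
top [13.7, -30.7, 58.0, -75.4, -119.9, -165.3]
lock 222 [0.5209 0.3419] [0.5459 0.3396 0.0603]
scene [-31.3, 14.7, -124.8, 104.3, -167.0, 149.2]
lock 328 [0.5304 0.3764] [0.5447 0.3565 0.0599]
```

```bash
python3 -c "
import cv2
a=cv2.imread('pics/top1.png')[180:330,150:350];b=cv2.imread('pics/scene1.png')[200:380,110:350]
cv2.imwrite('pics/c1.png',cv2.hconcat([cv2.resize(a,(400,300)),cv2.resize(b,(400,300))]))"
```

```text
(no output)
```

View pics/c1.png

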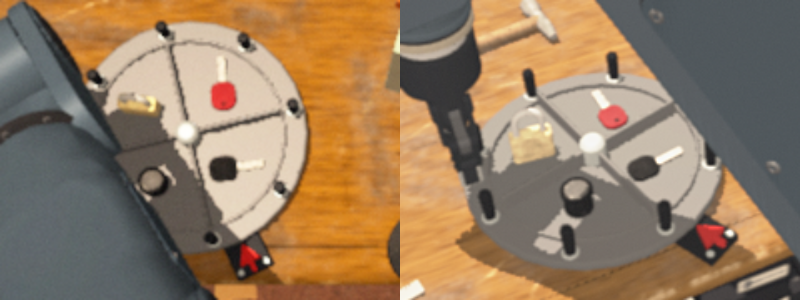

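The tray has not moved. The padlock and keys are where they were, and the fingers seem to hang between two posts at left. I'll check the fingertip height.

```bash
python3 - <<'E'
from h import *
np.set_printoptions(precision=3,suppress=True)
I,D=eyes.camera("scene");c=eyes.calibration("scene");W=cloud(c,D)
p=telemetry.state()["position"]
m=(np.hypot(W[...,0]-p[0],W[...,1]-p[1])<.06)&(I.max(-1)<80)&(D>0)&(W[...,2]>.03)
P=W[m]
for z in np.arange(.03,.16,.01):
    q=P[(P[:,2]>=z)&(P[:,2]<z+.01)]
    if len(q):print(round(z,3),len(q),q.min(0),q.max(0))
print(proj(c,p),telemetry.state()["joints"])
a=I[180:340,90:290,::-1];w,_=eyes.camera("wrist")
cv2.imwrite("pics/c2.png",cv2.hconcat([cv2.resize(a,(400,300)),cv2.resize(w[...,::-1],(400,300))]))
E
```

```text
0.03 21 [0.482 0.413 0.03 ] [0.486 0.422 0.04 ]
0.04 28 [0.481 0.411 0.04 ] [0.488 0.423 0.049]
0.05 30 [0.481 0.411 0.05 ] [0.487 0.423 0.059]
0.06 45 [0.48  0.411 0.06 ] [0.491 0.423 0.069]
0.08 23 [0.488 0.419 0.082] [0.493 0.43  0.089]
0.09 30 [0.487 0.419 0.09 ] [0.491 0.43  0.1  ]
0.1 14 [0.488 0.42  0.1  ] [0.491 0.431 0.104]
0.11 1 [0.539 0.434 0.116] [0.539 0.434 0.116]
0.12 50 [0.469 0.414 0.121] [0.538 0.436 0.13 ]
0.13 24 [0.465 0.414 0.13 ] [0.474 0.437 0.14 ]
0.14 111 [0.46  0.408 0.14 ] [0.508 0.44  0.15 ]
0.15 64 [0.459 0.408 0.15 ] [0.504 0.44  0.16 ]
(np.float64(151.53785242641538), np.float64(306.8972119644344)) [0.616 0.742 1.425 0.    0.974 0.634]
```

View pics/c2.png

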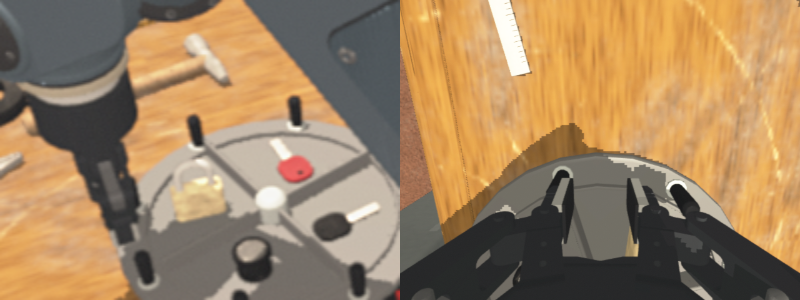

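```bash
python3 - <<'E'
from h import *
np.set_printoptions(precision=4,suppress=True)
p=telemetry.state()["position"];I,D=eyes.camera("wrist");c=eyes.calibration("wrist");W=cloud(c,D)
print("tcp",p)
# tool axes now: y along x-world roughly, radial = +y world
m=(D>0)&(abs(W[...,0]-p[0])<.06)&(abs(W[...,1]-p[1])<.03)&(W[...,2]>.034)&(W[...,2]<.14)
P=W[m]-[p[0],p[1],0]
for x in np.arange(-.06,.06,.006):
    q=P[(P[:,0]>=x)&(P[:,0]<x+.006)]
    if len(q):i=q[:,2].argmin();print(round(x,3),len(q),"lowest",q[i],"y rng",q[:,1].min(),q[:,1].max(),"zmax",q[:,2].max())
E
```

```text
tcp [0.5191 0.4243 0.0584]
-0.06 3 lowest [-0.0547  0.0109  0.1384] y rng 0.01082576801420776 0.011283948646556963 zmax 0.13969395689017378
-0.054 846 lowest [-0.0483  0.0106  0.1211] y rng -0.009364773126555648 0.013022341686408978 zmax 0.13998543987117418
-0.048 2167 lowest [-0.0437  0.011   0.1187] y rng -0.013271084043915138 0.013856486715388527 zmax 0.1399975706620763
-0.042 3617 lowest [-0.036  -0.0037  0.0573] y rng -0.01352275010859294 0.01397956935562783 zmax 0.1399922492593702
-0.036 1484 lowest [-0.0306 -0.0028  0.034 ] y rng -0.008045849909963154 0.012436214032468695 zmax 0.13054618187709555
-0.03 1264 lowest [-0.0262 -0.0051  0.034 ] y rng -0.007649782411991102 0.015997849408387 zmax 0.13992072955791787
-0.024 1719 lowest [-0.0223  0.0098  0.0774] y rng -0.01178624206464396 0.016291972045203995 zmax 0.13999332377004312
-0.018 1547 lowest [-0.0166 -0.0003  0.0735] y rng -0.012318007577036438 0.0164730097938523 zmax 0.1399791472835356
0.012 968 lowest [ 0.0178 -0.0013  0.0736] y rng -0.01347462780036196 0.016311440921029652 zmax 0.13999874469000578
0.018 2009 lowest [0.0211 0.0091 0.0777] y rng -0.012916321713972057 0.015690856167406564 zmax 0.13999865684909024
0.024 1206 lowest [0.024  0.0096 0.0789] y rng 0.004257862892618314 0.015312411626181965 zmax 0.13992744105075433
0.03 1061 lowest [0.0306 0.0051 0.0831] y rng -0.008977543056136184 0.011207500481512978 zmax 0.13027660951183423
0.036 3130 lowest [0.0362 0.0047 0.1157] y rng -0.014511250474010584 0.012404903725094452 zmax 0.1397904634376711
0.042 2620 lowest [0.0458 0.0096 0.1186] y rng -0.014793126753234742 0.012627504694417702 zmax 0.1399998092793916
0.048 1143 lowest [0.0485 0.0097 0.121 ] y rng -0.011245653523335009 0.011153012950352037 zmax 0.13999958849784677
0.054 454 lowest [ 0.0594 -0.0198  0.0343] y rng -0.027188499917613185 0.01051221574135347 zmax 0.1399726397257269
```

Measured fingertips are about 15 mm above the reported TCP at this opening, so they passed over the posts. I'll go back over the post, go lower and verify.

Emit:
arm_command(
  increments=[
    {"ax":0,"ay":0,"az":-7.5,"x":1.6,"y":-0.4,"z":0,"hand":0.4},
    {"ax":0,"ay":0,"az":-7.5,"x":1.6,"y":-0.5,"z":0,"hand":0.4},
    {"ax":0,"ay":0,"az":-7.5,"x":1.6,"y":-0.5,"z":0,"hand":0.4},
    {"ax":0,"ay":0,"az":-7.5,"x":1.6,"y":-0.5,"z":0,"hand":0.4},
    {"ax":0,"ay":0,"az":0,"x":0,"y":0,"z":0,"hand":0.4},
  ],
)

```text
time: 5.9
position: [0.5848, 0.4043, 0.0583]
ee_rot: [0.0, 0.872, 0.49, 0.0]
ft_force: [-0.1, 0.3, -0.7]
width: 0.399
grip_force: 0.0
```

```bash
cat >> h.py <<'E'
def tips():
    s=telemetry.state();p=s["position"];ax=np.array([.516,.294])
    I,D=eyes.camera("wrist");c=eyes.calibration("wrist");W=cloud(c,D)
    w,x,y,z=s["ee_rot"];b=2*np.arctan2(y,x) # radial bearing = y-yaw+90 -> tool yaw
    r=np.array([np.cos(b),np.sin(b)]);t=np.array([-r[1],r[0]])
    d=W[...,:2]-p[:2];T=d@t;Rr=d@r
    print("tool",np.round(p,4),"bearing",np.degrees(np.arctan2(p[1]-ax[1],p[0]-ax[0])),"yaw",np.degrees(b),s["ft_force"])
    m=(D>0)&(abs(T)<.03)&(abs(Rr)<.03)&(W[...,2]>.034)&(W[...,2]<.14)
    for a in np.arange(-.03,.03,.004):
        k=m&(T>=a)&(T<a+.004)
        if k.sum()>5:
            i=np.argmin(np.where(k,W[...,2],9));print("t %.3f n%d zlow %.4f at r %.3f zmax %.3f"%(a,k.sum(),W[...,2].flat[i],Rr.flat[i],W[...,2][k].max()))
E
python3 -c "
from h import *
tips()"
```

```text
tool [0.5848 0.4043 0.0583] bearing 58.050495916941394 yaw 58.730342744649406 [-0.14147472  0.3044003  -0.66589325]
t -0.030 n756 zlow 0.0801 at r 0.006 zmax 0.140
t -0.026 n860 zlow 0.0777 at r 0.010 zmax 0.140
t -0.022 n1363 zlow 0.0779 at r 0.010 zmax 0.140
t -0.018 n1419 zlow 0.0735 at r 0.002 zmax 0.140
t -0.006 n300 zlow 0.0342 at r 0.002 zmax 0.067
t -0.002 n449 zlow 0.0343 at r 0.002 zmax 0.067
t 0.002 n387 zlow 0.0342 at r 0.003 zmax 0.067
t 0.006 n81 zlow 0.0351 at r 0.000 zmax 0.065
t 0.014 n1097 zlow 0.0734 at r 0.000 zmax 0.140
t 0.018 n1450 zlow 0.0778 at r 0.010 zmax 0.140
t 0.022 n904 zlow 0.0777 at r 0.010 zmax 0.140
t 0.026 n832 zlow 0.0797 at r 0.006 zmax 0.140
```

Emit:
arm_command(
  increments=[
    {"ax":0,"ay":0,"az":0,"x":0,"y":0,"z":-1,"hand":0.4},
    {"ax":0,"ay":0,"az":0,"x":0,"y":0,"z":-1.5,"hand":0.4},
    {"ax":0,"ay":0,"az":0,"x":0,"y":0,"z":0,"hand":0.4},
  ],
)

```text
time: 6.25
position: [0.5811, 0.4046, 0.0302]
ee_rot: [0.0, 0.87, 0.493, -0.002]
ft_force: [-0.7, 0.0, 0.1]
width: 0.406
grip_force: 0.0
```

```bash
python3 -c "
from h import *
tips()"
```

```text
tool [0.5811 0.4046 0.0302] bearing 59.54277495166172 yaw 59.076417836355205 [-0.6942742   0.01656311  0.05667886]
t -0.030 n1293 zlow 0.0530 at r 0.007 zmax 0.137
t -0.026 n2348 zlow 0.0508 at r 0.011 zmax 0.140
t -0.022 n4122 zlow 0.0341 at r -0.014 zmax 0.140
t -0.018 n1788 zlow 0.0342 at r -0.015 zmax 0.140
t -0.014 n1543 zlow 0.0370 at r 0.002 zmax 0.140
t -0.010 n1993 zlow 0.0341 at r 0.005 zmax 0.138
t -0.006 n2019 zlow 0.0342 at r 0.006 zmax 0.138
t -0.002 n1931 zlow 0.0342 at r 0.003 zmax 0.138
t 0.002 n1446 zlow 0.0499 at r 0.001 zmax 0.138
t 0.006 n1470 zlow 0.0341 at r -0.015 zmax 0.140
t 0.010 n1661 zlow 0.1107 at r 0.017 zmax 0.140
t 0.014 n3750 zlow 0.0472 at r 0.001 zmax 0.140
t 0.018 n2724 zlow 0.0510 at r 0.011 zmax 0.140
t 0.022 n1463 zlow 0.0528 at r 0.011 zmax 0.138
t 0.026 n640 zlow 0.0532 at r 0.007 zmax 0.137
```

Emit:
arm_command(
  increments=[
    {"ax":0,"ay":0,"az":1,"x":-0.2,"y":0.11,"z":0,"hand":0.4},
    {"ax":0,"ay":0,"az":1,"x":-0.2,"y":0.11,"z":0,"hand":0.4},
    {"ax":0,"ay":0,"az":1,"x":-0.2,"y":0.11,"z":0,"hand":0.4},
    {"ax":0,"ay":0,"az":1,"x":-0.2,"y":0.11,"z":0,"hand":0.4},
    {"ax":0,"ay":0,"az":1,"x":-0.2,"y":0.1,"z":0,"hand":0.4},
    {"ax":0,"ay":0,"az":1,"x":-0.2,"y":0.1,"z":0,"hand":0.4},
    {"ax":0,"ay":0,"az":1.5,"x":-0.31,"y":0.14,"z":0,"hand":0.4},
    {"ax":0,"ay":0,"az":2.5,"x":-0.53,"y":0.22,"z":0,"hand":0.4},
    {"ax":0,"ay":0,"az":2.5,"x":-0.53,"y":0.2,"z":0,"hand":0.4},
    {"ax":0,"ay":0,"az":2.5,"x":-0.54,"y":0.17,"z":0,"hand":0.4},
    {"ax":0,"ay":0,"az":2.5,"x":-0.55,"y":0.14,"z":0,"hand":0.4},
  ],
)

```text
time: 7.4
position: [0.5461, 0.4204, 0.0334]
ee_rot: [0.0, 0.785, 0.62, -0.0]
ft_force: [0.5, -1.2, -0.8]
width: 0.402
grip_force: 0.5
```

```bash
python3 -c "
from h import *
check('2')"
```

```text
tool [0.5461228  0.42035277 0.0333573 ] 76.59085175464712 [ 0.52165465 -1.23654221 -0.75150796] 7.4
top [-17.0, 27.2, -61.4, -106.1, -151.1]
lock 118 [0.5225 0.3383] [0.5368 0.3436 0.0623]
scene [-16.2, 29.7, 69.2, 87.6, -152.5, 118.7, 163.3]
lock 385 [0.5302 0.373 ] [0.5296 0.3626 0.0605]
```

Emit:
arm_command(
  increments=[
    {"ax":0,"ay":0,"az":1.5,"x":-0.33,"y":0.08,"z":0,"hand":0.4},
    {"ax":0,"ay":0,"az":1,"x":-0.22,"y":0.05,"z":0,"hand":0.4},
    {"ax":0,"ay":0,"az":2.5,"x":-0.56,"y":0.1,"z":0,"hand":0.4},
    {"ax":0,"ay":0,"az":2.5,"x":-0.56,"y":0.07,"z":0,"hand":0.4},
    {"ax":0,"ay":0,"az":2.5,"x":-0.57,"y":0.05,"z":0,"hand":0.4},
    {"ax":0,"ay":0,"az":2.5,"x":-0.57,"y":0.03,"z":0,"hand":0.4},
    {"ax":0,"ay":0,"az":2.5,"x":-0.56,"y":0.0,"z":0,"hand":0.4},
    {"ax":0,"ay":0,"az":2.5,"x":-0.57,"y":-0.03,"z":0,"hand":0.4},
    {"ax":0,"ay":0,"az":2.5,"x":-0.56,"y":-0.05,"z":0,"hand":0.4},
    {"ax":0,"ay":0,"az":2.5,"x":-0.57,"y":-0.07,"z":0,"hand":0.4},
    {"ax":0,"ay":0,"az":2.5,"x":-0.56,"y":-0.1,"z":0,"hand":0.4},
    {"ax":0,"ay":0,"az":2.5,"x":-0.55,"y":-0.12,"z":0,"hand":0.4},
  ],
)

```text
time: 8.7
position: [0.4846, 0.4204, 0.0335]
ee_rot: [0.0, 0.615, 0.789, 0.0]
ft_force: [1.5, -1.1, -0.4]
width: 0.402
grip_force: 0.5
```

Emit:
arm_command(
  increments=[
    {"ax":0,"ay":0,"az":2.5,"x":-0.55,"y":-0.15,"z":0,"hand":0.4},
    {"ax":0,"ay":0,"az":2.5,"x":-0.54,"y":-0.17,"z":0,"hand":0.4},
    {"ax":0,"ay":0,"az":2.5,"x":-0.53,"y":-0.19,"z":0,"hand":0.4},
    {"ax":0,"ay":0,"az":2.5,"x":-0.53,"y":-0.22,"z":0,"hand":0.4},
    {"ax":0,"ay":0,"az":2.5,"x":-0.51,"y":-0.24,"z":0,"hand":0.4},
    {"ax":0,"ay":0,"az":2.5,"x":-0.5,"y":-0.26,"z":0,"hand":0.4},
    {"ax":0,"ay":0,"az":2.5,"x":-0.49,"y":-0.28,"z":0,"hand":0.4},
    {"ax":0,"ay":0,"az":2.5,"x":-0.48,"y":-0.3,"z":0,"hand":0.4},
    {"ax":0,"ay":0,"az":2.5,"x":-0.47,"y":-0.33,"z":0,"hand":0.4},
    {"ax":0,"ay":0,"az":2.5,"x":-0.45,"y":-0.34,"z":0,"hand":0.4},
    {"ax":0,"ay":0,"az":2.5,"x":-0.43,"y":-0.37,"z":0,"hand":0.4},
    {"ax":0,"ay":0,"az":2.5,"x":-0.42,"y":-0.38,"z":0,"hand":0.4},
    {"ax":0,"ay":0,"az":2.5,"x":-0.4,"y":-0.4,"z":0,"hand":0.4},
    {"ax":0,"ay":0,"az":2.5,"x":-0.39,"y":-0.42,"z":0,"hand":0.4},
    {"ax":0,"ay":0,"az":2.5,"x":-0.36,"y":-0.43,"z":0,"hand":0.4},
    {"ax":0,"ay":0,"az":2.5,"x":-0.35,"y":-0.45,"z":0,"hand":0.4},
    {"ax":0,"ay":0,"az":2.5,"x":-0.32,"y":-0.47,"z":0,"hand":0.4},
    {"ax":0,"ay":0,"az":2.5,"x":-0.31,"y":-0.48,"z":0,"hand":0.4},
    {"ax":0,"ay":0,"az":2.5,"x":-0.28,"y":-0.49,"z":0,"hand":0.4},
    {"ax":0,"ay":0,"az":2.5,"x":-0.26,"y":-0.5,"z":0,"hand":0.4},
  ],
)

```text
time: 10.7
position: [0.3991, 0.3517, 0.0336]
ee_rot: [0.0, 0.224, 0.975, 0.0]
ft_force: [1.9, 0.8, -1.2]
width: 0.398
grip_force: 0.5
```

```bash
python3 -c "
from h import *
check('3')"
```

```text
tool [0.39911746 0.35173652 0.03358349] 153.7119904890528 [ 1.91377754  0.81709841 -1.23380259] 10.7
top [13.8, -30.5, 58.5, -74.9, 102.4, -119.8, -164.8]
lock 184 [0.4491 0.2961] [0.4723 0.3167 0.0594]
scene [-76.1, 61.0, -121.2, 105.8, -165.7, 148.3, 165.7, 141.4]
lock 12 [0.4424 0.3355] [0.4412 0.3356 0.0486]
```

Emit:
arm_command(
  increments=[
    {"ax":0,"ay":0,"az":1.5,"x":-0.15,"y":-0.3,"z":0,"hand":0.4},
    {"ax":0,"ay":0,"az":1,"x":-0.09,"y":-0.21,"z":0,"hand":0.4},
    {"ax":0,"ay":0,"az":2.5,"x":-0.22,"y":-0.53,"z":0,"hand":0.4},
    {"ax":0,"ay":0,"az":2.5,"x":-0.2,"y":-0.53,"z":0,"hand":0.4},
    {"ax":0,"ay":0,"az":2.5,"x":-0.17,"y":-0.54,"z":0,"hand":0.4},
    {"ax":0,"ay":0,"az":2.5,"x":-0.14,"y":-0.55,"z":0,"hand":0.4},
    {"ax":0,"ay":0,"az":2.5,"x":-0.13,"y":-0.55,"z":0,"hand":0.4},
    {"ax":0,"ay":0,"az":2.5,"x":-0.1,"y":-0.56,"z":0,"hand":0.4},
    {"ax":0,"ay":0,"az":2.5,"x":-0.07,"y":-0.56,"z":0,"hand":0.4},
    {"ax":0,"ay":0,"az":2.5,"x":-0.05,"y":-0.57,"z":0,"hand":0.4},
    {"ax":0,"ay":0,"az":2.5,"x":-0.03,"y":-0.57,"z":0,"hand":0.4},
    {"ax":0,"ay":0,"az":2.5,"x":0.0,"y":-0.56,"z":0,"hand":0.4},
    {"ax":0,"ay":0,"az":2.5,"x":0.03,"y":-0.57,"z":0,"hand":0.4},
    {"ax":0,"ay":0,"az":2.5,"x":0.05,"y":-0.56,"z":0,"hand":0.4},
    {"ax":0,"ay":0,"az":2.5,"x":0.07,"y":-0.57,"z":0,"hand":0.4},
    {"ax":0,"ay":0,"az":2.5,"x":0.1,"y":-0.56,"z":0,"hand":0.4},
    {"ax":0,"ay":0,"az":2.5,"x":0.12,"y":-0.55,"z":0,"hand":0.4},
    {"ax":0,"ay":0,"az":2,"x":0.12,"y":-0.44,"z":0,"hand":0.4},
    {"ax":0,"ay":0,"az":2,"x":0.13,"y":-0.43,"z":0,"hand":0.4},
    {"ax":0,"ay":0,"az":2,"x":0.14,"y":-0.43,"z":0,"hand":0.4},
  ],
)

```text
time: 12.8
position: [0.3931, 0.2502, 0.0334]
ee_rot: [0.0, -0.174, 0.985, 0.0]
ft_force: [-0.3, 1.8, 0.4]
width: 0.403
grip_force: 0.5
```

```bash
python3 -c "
from h import *
check('4')
I=cv2.imread('pics/top4.png');S=cv2.imread('pics/scene4.png')
cv2.imwrite('pics/c4.png',cv2.hconcat([cv2.resize(I[180:330,150:350],(400,300)),cv2.resize(S[200:380,110:350],(400,300))]))"
```

```text
tool [0.39309122 0.25018742 0.03344142] -160.38066747201466 [-0.27433289  1.80400343  0.41156257] 12.8
top [14.0, -30.3, 58.4, -74.6, 103.8, -119.7]
lock 85 [0.4938 0.2413] [0.5332 0.2291 0.0557]
scene [15.6, 60.8, -121.7, -151.6, 105.9, -171.6, 150.0]
lock 54 [0.4563 0.2763] [0.4638 0.2834 0.0619]
```

View pics/c4.png

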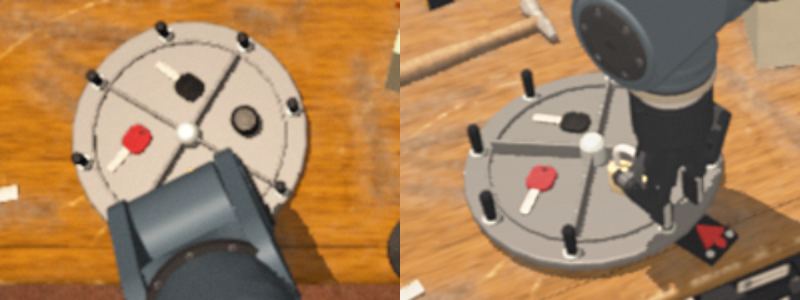

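Emit:
arm_command(
  increments=[
    {"ax":0,"ay":0,"az":1.3,"x":0.11,"y":-0.28,"z":0,"hand":0.4},
    {"ax":0,"ay":0,"az":1.3,"x":0.12,"y":-0.27,"z":0,"hand":0.4},
    {"ax":0,"ay":0,"az":1.3,"x":0.12,"y":-0.27,"z":0,"hand":0.4},
    {"ax":0,"ay":0,"az":1.3,"x":0.13,"y":-0.27,"z":0,"hand":0.4},
    {"ax":0,"ay":0,"az":1.3,"x":0.13,"y":-0.26,"z":0,"hand":0.4},
    {"ax":0,"ay":0,"az":1.3,"x":0.14,"y":-0.26,"z":0,"hand":0.4},
    {"ax":0,"ay":0,"az":1.3,"x":0.14,"y":-0.26,"z":0,"hand":0.4},
    {"ax":0,"ay":0,"az":1.3,"x":0.15,"y":-0.26,"z":0,"hand":0.4},
    {"ax":0,"ay":0,"az":1.3,"x":0.15,"y":-0.25,"z":0,"hand":0.4},
    {"ax":0,"ay":0,"az":0.6,"x":0.08,"y":-0.12,"z":0,"hand":0.4},
    {"ax":0,"ay":0,"az":0.6,"x":0.08,"y":-0.12,"z":0,"hand":0.4},
    {"ax":0,"ay":0,"az":0,"x":0,"y":0,"z":0,"hand":0.4},
    {"ax":0,"ay":0,"az":0,"x":-0.19,"y":0.3,"z":0,"hand":0.4},
    {"ax":0,"ay":0,"az":0,"x":-0.19,"y":0.3,"z":0,"hand":0.4},
    {"ax":0,"ay":0,"az":0,"x":0,"y":0,"z":0,"hand":0.4},
  ],
)

```text
time: 14.4
position: [0.4026, 0.2305, 0.0334]
ee_rot: [0.0, -0.283, 0.959, 0.0]
ft_force: [0.2, 0.4, -0.0]
width: 0.4
grip_force: 0.0
```

Emit:
arm_command(
  increments=[
    {"ax":0,"ay":0,"az":0,"x":0,"y":0,"z":2,"hand":0.4},
    {"ax":0,"ay":0,"az":0,"x":0,"y":0,"z":4,"hand":0.4},
    {"ax":0,"ay":0,"az":0,"x":0,"y":0,"z":4,"hand":0.4},
    {"ax":0,"ay":0,"az":0,"x":0,"y":0,"z":4,"hand":0.4},
    {"ax":0,"ay":0,"az":0,"x":0,"y":0,"z":4,"hand":0.4},
    {"ax":0,"ay":0,"az":0,"x":0,"y":4,"z":0,"hand":0.4},
    {"ax":0,"ay":0,"az":0,"x":0,"y":4,"z":0,"hand":0.4},
    {"ax":0,"ay":0,"az":0,"x":0,"y":4,"z":0,"hand":0.4},
    {"ax":0,"ay":0,"az":0,"x":0,"y":4,"z":0,"hand":0.4},
    {"ax":0,"ay":0,"az":0,"x":0,"y":4,"z":0,"hand":0.4},
    {"ax":0,"ay":0,"az":0,"x":0,"y":4,"z":0,"hand":0.4},
    {"ax":0,"ay":0,"az":0,"x":0,"y":0,"z":0,"hand":0.4},
  ],
)

```text
time: 15.6
position: [0.4019, 0.4737, 0.2128]
ee_rot: [0.0, -0.284, 0.959, 0.0]
ft_force: [0.2, -1.1, 0.1]
width: 0.4
grip_force: 0.0
```

```bash
cat >> h.py <<'E'
def final(tag):
    ax=np.array([.516,.294]);f=np.array([np.cos(np.radians(-153)),np.sin(np.radians(-153))]);l=np.array([-f[1],f[0]])
    print(telemetry.state()["position"],telemetry.state()["time"]);ims=[]
    for n in("top","scene"):
        I,D=eyes.camera(n);c=eyes.calibration(n);W=cloud(c,D)
        o=measure(n,I,D,c,ax);print(n,[round(float(np.degrees(np.arctan2(q[1]-ax[1],q[0]-ax[0]))),1) for q in o["posts"] if q[2]>10],"red",o["redpts"].mean(0) if len(o["redpts"]) else None)
        d=W[...,:2]-ax;m=(D>0)&(np.hypot(*d.transpose(2,0,1))<.112)&(d@f>.03)&(abs(d@l)<.05)&(W[...,2]>.055)&(W[...,2]<.105)
        P=d[m]
        if len(P)>20: q=np.array(cv2.minAreaRect(P.astype(np.float32))[0]);print("lock",len(P),cv2.minAreaRect(P.astype(np.float32)),"along",q@f,"side",q@l)
        ims.append(I[...,::-1])
    cv2.imwrite(f"pics/f{tag}.png",cv2.hconcat([cv2.resize(ims[0][180:330,150:350],(400,300)),cv2.resize(ims[1][200:380,110:350],(400,300))]))
E
python3 -c "
from h import *
final(1)"
```

```text
[0.40193378 0.47369407 0.21275749] 15.6
top [-17.5, 26.8, -61.9, 71.3, -106.8, 116.8, -151.8, 162.5] red [-0.14056689 -0.07096167  0.01698246]
lock 150 ((-0.05401681736111641, -0.03189947083592415), (0.04392388463020325, 0.01786893978714943), 51.386962890625) along 0.06261139339087451 side 0.0038995147248519135
scene [-17.4, -63.1, 28.3, -108.8, 73.6, -153.5, 118.0, 162.2] red [-0.14049183 -0.07225638  0.0159128 ]
lock 365 ((-0.05602780729532242, -0.030694691464304924), (0.04466957226395607, 0.020120147615671158), 49.446502685546875) along 0.0638562401533319 side 0.0019130781193302366
```

View pics/f1.png

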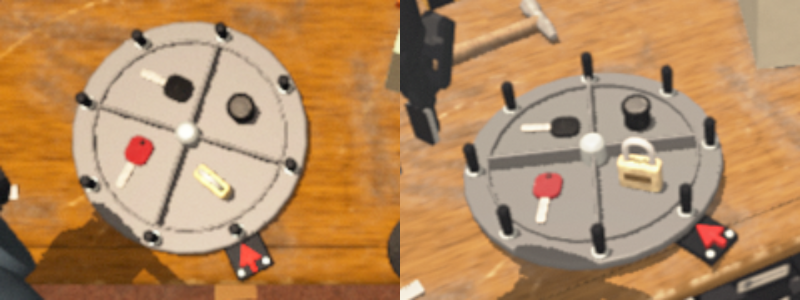

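The padlock now stands upright at the front, in line with the pointer: about 3 mm off the line and 63 mm from the axis. The tray is clear and at rest, so I'm handing it in.

```bash
python3 -c "
from h import *
print(workorder.close_job())"
```

```text
the job is handed in; nothing more can be done
None
```

I turned the tray about 149° by a post and handed the job in; the padlock stands in line with the red pointer, measured about 3 mm off its line and 63 mm from the axis, with the arm clear, though the hand-in gave no verdict.

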